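# Put the fallen boot-care bottle back in its bay

### The job

The blue boot-care bottle has fallen over on the pine shelf. Stand it upright on the open shelf, clear of the rack, and let go of it; then take it again and lower it, without dropping it, upright into the rack bay with the blue label until it rests on the bay's floor, and let go. Leave the orange bottle, kettle lid, boot stretcher and egg cup where they are.

Things in the scene. Friction and masses are not known exactly. Their poses are not given: they have to be found in the camera images.
- bottle: Blue square plastic bottle, black square cap, 130 to 250 g, at first lying on a flat side (centre line 23 mm above the shelf). Body 46 x 46 mm, 82 mm long; shoulder 36 x 36, 6 long; cap 30 x 30, 28 long; 116 mm in all. Origin: centre of its base; z points from base to cap; x and y are square to the flat sides of body and cap. Any of its four turns fits the bay.
- bay_blue: Open-topped square pine bay with blue rim and blue label plates on its two x faces: the bottle's home. Fixed. Outside 72 x 72 mm, inside 56 x 56. Origin: centre of its underside, 8 mm above the shelf; x, y square to its walls, z up. Inner floor 4 mm and rim 94 mm above the origin: of a bottle standing in it only the upper 26 mm of the cap shows.
- bay_blue_floor (a point): Centre of the blue bay's inner floor, 52 mm above the table.
- bay_orange: The same bay with an orange label and rim; it holds the orange bottle. The three bays stand in a row (along their y, 82 mm apart, in any order) on an 8 mm rack board of 100 x 260 mm.
- bay_white: The same bay with a white label and rim, empty; not the blue bottle's home.
- orange_bottle: Bystander: an orange bottle of the same shape, standing in the orange bay. Origin: centre of its base.
- kettle_lid: Bystander: round red enamel kettle lid, 124 mm across, 45 mm high with its knob. Origin: centre of its underside.
- boot_stretcher: Bystander: wooden boot stretcher with a black turning knob, 70 x 256 x 44 mm, long along its y (the knob at -y). Origin: on its underside, 125 mm from the toe end and 131 mm from the knob end.
- egg_cup: Bystander: green ceramic egg cup, 48 mm across, 60 mm high. Origin: centre of its underside.
- shelf: Fixed knotty pine shelf board, 470 mm (x) by 1300 mm (y); its top lies 40 mm above the table (z = 0.040). Origin: on the table (z = 0) under the middle of the board; the whole top is flat.

How it is judged:
By the outcome, as a careful person would: the job done as asked, in the order asked, and still so for the second after the job is handed in, with the robot touching nothing.
It also fails if it takes over 59 s, if anything falls off the work surface, if the arm or the gripper's body presses on something with over 40 N, if the wrist force passes 120 N, or if a joint passes its speed limit or range.

### The arm

A 6-joint arm with a two-finger parallel gripper is mounted at the origin on the work surface. World frame = base frame: x ahead of the robot, y to its left, z up, the work surface at z = 0. Lengths are in m, angles in degrees, forces in N, time in s.
With the tool pointing down it reaches from about 0.325 to 0.775 m from the base axis. Payload 5.5 kg.
Tool frame: the origin (TCP) lies midway between the tips of the shut fingers; the grasp point (between the pads) lies 19 mm behind it; z points along the fingers, y is the line along which they close (so a half turn about z gives the same grasp; the last joint's range is limited). The gripper opens to 85 mm and grips with 20 to 120 N. Pads are 22 mm wide; open, the fingers measure 114 mm over their backs; the gripper's body (76 mm by 85 mm) begins 54 mm behind the grasp point. The pads swing forward as they close: fully open they stand 13 mm farther back than shut.
Start: joints at [66.022, 5.22, 70.514, -0, 104.267, -3.249], TCP at [0.212, 0.561, 0.231] pointing down, gripper open.
Joint ranges: [-164.24, 164.24], [-49.07, 125.15], [9.68, 141.18], [-86.29, 266.29], [3.28, 154.24], [-151.56, 151.56]. Speed limits (degrees/s): [147.25, 147.25, 172.46, 180, 180, 180].

### API

Orientations are given as a 3x3 rotation matrix whose columns are the frame's x, y, z axes.
In Python, from cell import bot gives the robot as it stands.
- The arm moves only by the tool play_rows, never from a script. Its argument "steps" is a list of rows, each a list of 5 numbers: the shift along the tool's x, y, z in m, then the turn about the tool's z in rad, then the finger opening in m, from 0 to 0.0854. In form: [[dx, dy, dz, roll, gripper], ...]. A call has 1 to 12 rows; each row is the pose to reach, as a shift and turn from the pose commanded when the call began, along the tool's axes at that moment; what a row does not reach only later rows make up. A row lasts 1/8 s, in which the tool goes at most 62.5 mm and 10.7 degrees, less where a joint would pass 70% of its speed; a pose out of reach is approached as far as the arm can. A call with a gripper value outside its range is refused whole. The fingers move at their own pace and stop on an object; "newtons" is the grip in N (left out, the last holds). Time passes only in rows, so rows that repeat a pose let the fingers close. It gives the time, the measured TCP pose, the force, the opening and the grip force at its end, in the units of the state.
- bot.observe(): the state, without advancing time (a new reading comes with each control period).
- bot.read_camera(name): name is "scene" or "top" or "wrist"; returns a dict with "image" (480x640x3 uint8, blue, green, red), "z_map" (480x640 float32, m along the optical axis (not along the pixel's ray), 0 where there is no reading), "K" (3x3 intrinsics, pixels), "rvec" (rotation vector, rad) and "tvec" (3), from world to camera coordinates, as OpenCV has them. Camera axes: x right, y down, z forward; pixel columns grow to the right and rows downward; lengths in m; the calibration is good to about 2 mm. The wrist camera is an equidistant fisheye: a pixel r from the principal point sees the ray r / f radians off the axis. A picture is of the moment at which its call begins.
- bot.close_job(): hands the job in; it is judged then, once.
The state is a dict: "clock": time; "joint_positions": joint angles; "dq": joint speeds; "effort": joint torques, N m; "ee_pos": TCP position; "orientation": TCP orientation; "force": force on the tool from outside, world axes, zero at the start; "torque": the same for the moment, N m; "grip_width": opening from 0.0 (shut) to 1.0 (fully open); "gripper_force": force on a finger pad.
Only numpy, scipy, OpenCV 4.12 (cv2) and the standard library are available. Lean on these libraries where they do the work, as an engineer would, in place of code of your own. Each camera call takes 0.05 s, during which the arm holds its last target. There are 200 camera calls.

## Working session

There is one attempt and no reset: what is moved stays moved. The work goes in short steps, Python scripts to look and compute and a tool call to move; the robot and the scene stay as the last step left them, time stands still between calls to the robot, and variables do not carry over. Pictures are saved under pics/ and viewed, at most 10 in all, crops included, and the job is handed in when it is done.

Besides the shell and the picture viewer there is one more tool, called after "Emit:" as a command line: name --pt "numbers of a row" for each row, then --argument value for the rest. play_rows: Moves the arm, as the interface text tells. Its arguments: {"type":"object","properties":{"steps":{"type":"array"},"newtons":{"type":"number"}},"required":["steps"]}

```bash
mkdir -p pics; ls
python3 - <<'E'
from cell import bot
import cv2,pickle
s=bot.observe();print(s)
for n in("scene","top"):
    d=bot.read_camera(n);pickle.dump(d,open(n+".pkl","wb"));cv2.imwrite(f"pics/{n}0.png",d["image"]);print(n,d["K"],d["rvec"],d["tvec"])
E
```

```text
pics
{'clock': 0.0, 'joint_positions': array([ 6.60208427e+01,  5.26224952e+00,  7.05847465e+01,  9.16208170e-04,
        1.04266488e+02, -3.25009662e+00]), 'dq': array([-0.07668166, -0.05883016,  0.05166453, -0.05745857, -0.03880579,
       -0.02876564]), 'effort': array([-1.10144340e-04, -4.58739853e+01, -4.18025780e+01, -1.51002523e-04,
        1.18308660e-02, -4.02608123e-05]), 'ee_pos': array([0.21225956, 0.56088343, 0.23013159]), 'orientation': array([[-9.35265964e-01,  3.53944779e-01, -8.19109643e-04],
       [ 3.53945703e-01,  9.35264234e-01, -1.80341931e-03],
       [ 1.27773104e-04, -1.97659704e-03, -9.99998038e-01]]), 'force': array([-0.83120892,  0.00478416, -0.36386135]), 'torque': array([ 0.03400584, -0.04521723, -0.02021713]), 'gripper_force': 0.0, 'grip_width': 1.001745577371181}
scene [[537.13863692   0.         319.87266157]
 [  0.         537.13863692 238.47794125]
 [  0.           0.           1.        ]] [ 1.83294043  1.68702913 -0.65435704] [-0.07411612 -0.40939713  1.46395633]
top [[619.42064977   0.         309.65754115]
 [  0.         619.42064977 233.88396144]
 [  0.           0.           1.        ]] [ 2.19151324 -2.18754239  0.06436382] [-0.00257266  0.62137614  1.21258776]
```

View pics/top0.png

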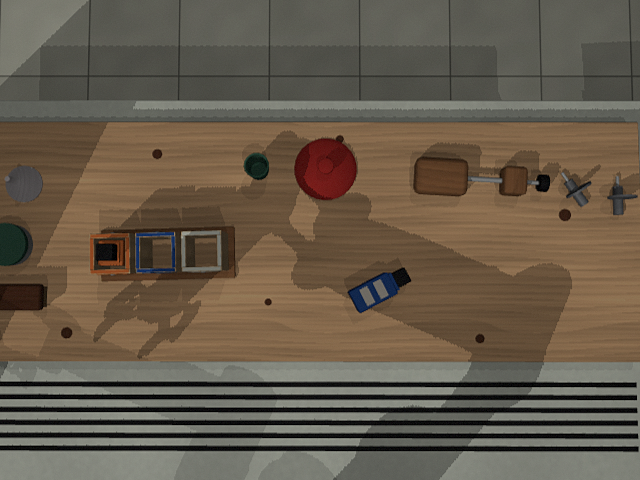

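View pics/scene0.png

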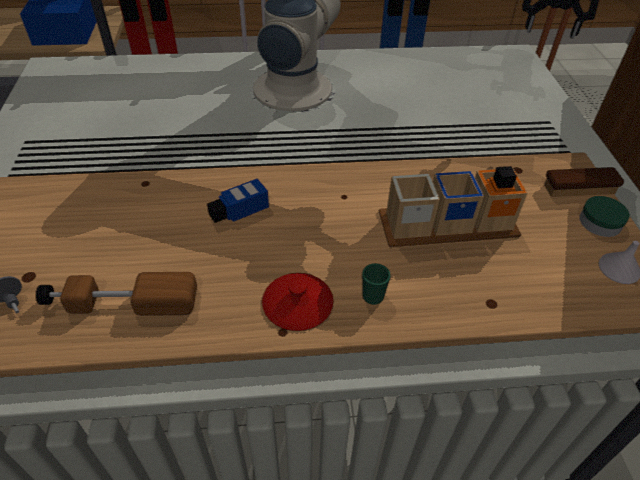

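The top view shows the bottle lying at about (380,290), with its cap to the right and up at (402,277). The rack runs orange (110,252), blue (156,252), white (202,251). The lid, egg cup and stretcher are well clear of these. Next I'll measure poses from depth and colour.

```bash
cat > h.py <<'E'
import numpy as np,cv2
def cloud(d):
    R=cv2.Rodrigues(np.array(d["rvec"],float))[0];t=np.array(d["tvec"]).ravel()
    v,u=np.mgrid[:480,:640];z=d["z_map"];K=d["K"]
    P=np.stack([(u-K[0,2])/K[0,0]*z,(v-K[1,2])/K[1,1]*z,z],-1)
    return (P-t)@R
def masks(d):
    h=cv2.cvtColor(d["image"],cv2.COLOR_BGR2HSV);H,S,V=[h[...,i].astype(int) for i in range(3)]
    return dict(blue=(H>100)&(H<130)&(S>130)&(V>40),dark=V<45)
E
python3 - <<'E'
import pickle
from h import *
for n in("top","scene"):
    d=pickle.load(open(n+".pkl","rb"));P=cloud(d);m=masks(d)
    ok=d["z_map"]>0
    print(n,"shelf z",np.median(P[...,2][ok&(abs(P[...,0]-.5)<.2)]))
    if n=="top": bw=(slice(255,325),slice(335,420)); rw=(slice(222,285),slice(130,182))
    else: bw=(slice(170,230),slice(200,280)); rw=(slice(165,230),slice(430,485))
    Q=P[bw];k=ok[bw]&(Q[...,2]>.06)
    q=Q[k];r=cv2.minAreaRect((q[:,:2]*1000).astype(np.float32));print("bottle all",r,np.percentile(q[:,2],[5,50,98]))
    dd=m["dark"][bw]&k&(Q[...,2]>.065);print(" cap",np.median(Q[dd],0))
    k2=k&(Q[...,2]>.08);print(" top body",cv2.minAreaRect((Q[k2][:,:2]*1000).astype(np.float32)))
    Q=P[rw];k=ok[rw]&(Q[...,2]>.132)&(Q[...,2]<.16)&m["blue"][rw]
    q=Q[k];print("blue rim",len(q),cv2.minAreaRect((q[:,:2]*1000).astype(np.float32)),np.median(q[:,2]))
    # white+blue+orange rims row direction
    k=ok&(abs(P[...,2]-.142)<.006)&(P[...,1]>.05)&(P[...,0]<.7)
    print("rims",k.sum(),cv2.minAreaRect((P[k][:,:2]*1000).astype(np.float32)))
E
```

```text
top shelf z 0.03943940388271791
bottle all ((516.771484375, -134.7039794921875), (46.18999481201172, 115.77653503417969), 27.744199752807617) [0.07516905 0.08478718 0.0903654 ]
 cap [ 0.53481246 -0.16999869  0.0778827 ]
 top body ((516.6461181640625, -134.45790100097656), (46.180416107177734, 115.08086395263672), 27.7664737701416)
blue rim 355 ((580.916748046875, 274.402099609375), (70.63446044921875, 70.44878387451172), 2.245739698410034) 0.14233156666627927
rims 2218 ((581.9783935546875, 275.2658386230469), (72.1265640258789, 238.08145141601562), 1.770998477935791)
scene shelf z 0.03958775548905628
bottle all ((519.8131713867188, -136.50619506835938), (47.916934967041016, 116.0207748413086), 27.983272552490234) [0.06295472 0.08217282 0.08765183]
 cap [ 0.5443382  -0.17416435  0.0765031 ]
 top body ((518.8218383789062, -134.78671264648438), (47.65168762207031, 112.02243041992188), 28.126510620117188)
blue rim 208 ((583.9882202148438, 274.0850830078125), (76.14946746826172, 69.85820007324219), 0.5271021127700806) 0.14154878095726245
rims 1904 ((241.48114013671875, 211.5811004638672), (800.7108764648438, 243.3375244140625), 10.20621395111084)
```

Emit:
play_rows --pt "-0.5416 -0.5519 0 0.7247 0.0854" --pt "-0.5416 -0.5519 0 0.7247 0.0854" --pt "-0.5416 -0.5519 0 0.7247 0.0854" --pt "-0.5416 -0.5519 0 0.7247 0.0854" --pt "-0.5416 -0.5519 0 0.7247 0.0854" --pt "-0.5416 -0.5519 0 0.7247 0.0854" --pt "-0.5416 -0.5519 0 0.7247 0.0854" --pt "-0.5416 -0.5519 0 0.7247 0.0854" --pt "-0.5416 -0.5519 0 0.7247 0.0854" --pt "-0.5416 -0.5519 0 0.7247 0.0854" --pt "-0.5416 -0.5519 0 0.7247 0.0854" --pt "-0.5416 -0.5519 0 0.7247 0.0854" --newtons 25

```text
clock: 1.6
ee_pos: [0.5146, -0.1275, 0.2309]
orientation: [[-0.465, 0.885, -0.0], [0.885, 0.465, 0.0], [0.0, -0.0, -1.0]]
force: [1.3, 1.5, 0.9]
grip_width: 1.003
gripper_force: 0.0
```

Emit:
play_rows --pt "-0.022 -0.0014 0 0 0.0854" --pt "-0.022 -0.0014 0.03 0 0.0854" --pt "-0.022 -0.0014 0.06 0 0.0854" --pt "-0.022 -0.0014 0.08 0 0.0854" --pt "-0.022 -0.0014 0.08 0 0.0854" --pt "-0.022 -0.0014 0.08 0 0.0854"

```text
clock: 2.35
ee_pos: [0.5237, -0.1454, 0.1527]
orientation: [[-0.466, 0.885, 0.002], [0.885, 0.466, -0.001], [-0.001, 0.001, -1.0]]
force: [0.4, 0.7, 0.3]
grip_width: 1.001
gripper_force: 0.0
```

Run:
```python
from cell import bot
import cv2
d=bot.read_camera("wrist");cv2.imwrite("pics/w1.png",d["image"]);print(d["K"])
print(bot.observe()["ee_pos"])
```

```text
[[371.64829954   0.         327.12920355]
 [  0.         371.64829954 235.12592413]
 [  0.           0.           1.        ]]
[ 0.52383968 -0.14550621  0.15303327]
```

View pics/w1.png

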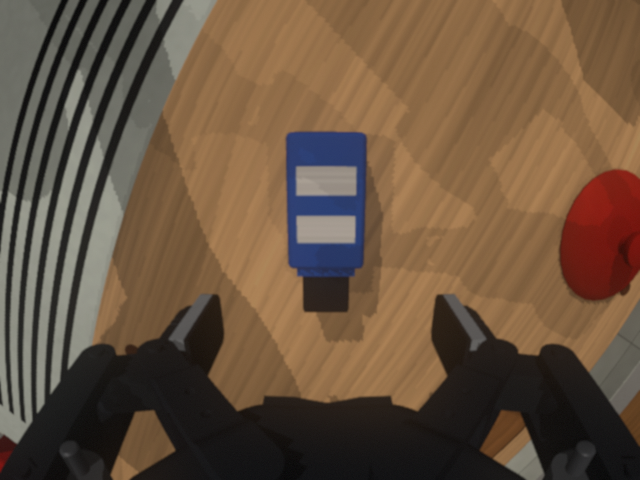

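The wrist view shows the bottle centred between the fingers: its axis is at column 326 and the midpoint of the fingers at 327. I'll descend and grip.

Emit:
play_rows --pt "-0.001 0 0.04 0 0.0854" --pt "-0.001 0 0.07 0 0.0854" --pt "-0.001 0 0.09 0 0.0854" --pt "-0.001 0 0.1 0 0.0854" --pt "-0.001 0 0.107 0 0.0854" --pt "-0.001 0 0.107 0 0.0854" --pt "-0.001 0 0.107 0 0.04" --pt "-0.001 0 0.107 0 0.04" --pt "-0.001 0 0.107 0 0.04" --pt "-0.001 0 0.107 0 0.04" --pt "-0.001 0 0.107 0 0.04" --pt "-0.001 0 0.107 0 0.04" --newtons 22

```text
clock: 3.9
ee_pos: [0.5241, -0.1466, 0.045]
orientation: [[-0.466, 0.885, 0.001], [0.885, 0.466, -0.001], [-0.001, 0.001, -1.0]]
force: [0.6, -0.3, 5.5]
grip_width: 0.54
gripper_force: 23.7
```

Emit:
play_rows --pt "0.002 0 -0.006 0 0.04" --pt "0.005 0 -0.011 0 0.04" --pt "0.009 0 -0.0165 0 0.04" --pt "0.013 0 -0.0215 0 0.04" --pt "0.0175 0 -0.0265 0 0.04" --pt "0.022 0 -0.031 0 0.04" --pt "0.0275 0 -0.035 0 0.04" --pt "0.033 0 -0.0385 0 0.04" --pt "0.039 0 -0.042 0 0.04" --pt "0.039 0 -0.042 0 0.04"

```text
clock: 5.15
ee_pos: [0.5055, -0.1116, 0.0867]
orientation: [[-0.466, 0.885, 0.001], [0.885, 0.466, -0.0], [-0.0, 0.001, -1.0]]
force: [0.1, -0.5, -2.7]
grip_width: 0.536
gripper_force: 23.0
```

Run:
```python
from cell import bot
import cv2
d=bot.read_camera("scene");cv2.imwrite("pics/s1.png",cv2.resize(d["image"][100:280,150:350],None,fx=3,fy=3))
```

```text
(no output)
```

View pics/s1.png

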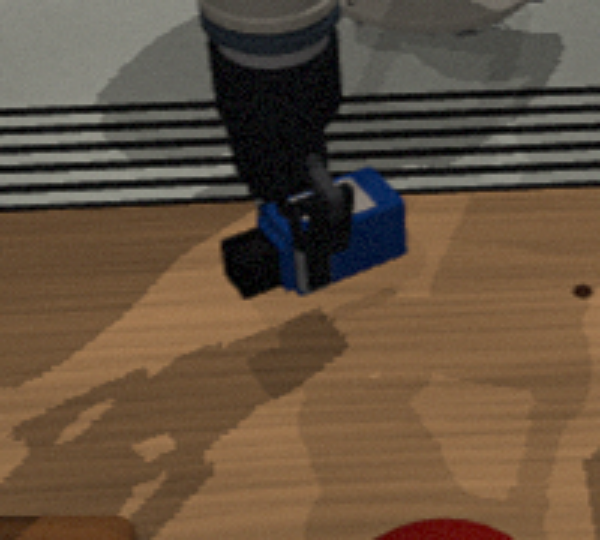

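The scene view shows the bottle lifted rigidly and still horizontal, because the pads grip too hard for it to pivot. I'll use a fixed edge instead: put the cap over the white bay's rim and lower the gripper so the cap is pushed up. Then I'll finish the tilt against the shelf.

Emit:
play_rows --pt "0 0 -0.05 0 0.04" --pt "0 0 -0.103 0 0.04" --pt "0.05 0.028 -0.103 -0.18 0.04" --pt "0.1 0.056 -0.103 -0.36 0.04" --pt "0.15 0.084 -0.103 -0.54 0.04" --pt "0.2 0.112 -0.103 -0.72 0.04" --pt "0.23 0.13 -0.103 -0.9 0.04" --pt "0.25 0.14 -0.103 -1.06 0.04" --pt "0.2634 0.1472 -0.103 -1.117 0.04" --pt "0.2634 0.1472 -0.103 -1.117 0.04" --pt "0.2634 0.1472 -0.103 -1.117 0.04" --pt "0.2634 0.1472 -0.103 -1.117 0.04"

```text
clock: 6.7
ee_pos: [0.5133, 0.1888, 0.1894]
orientation: [[-1.0, -0.028, 0.0], [-0.028, 1.0, -0.0], [-0.0, -0.0, -1.0]]
force: [0.2, -0.0, -2.0]
grip_width: 0.537
gripper_force: 24.0
```

Run:
```python
from cell import bot
import cv2
from h import *
d=bot.read_camera("scene");cv2.imwrite("pics/s2.png",cv2.resize(d["image"][60:260,330:550],None,fx=3,fy=3))
P=cloud(d);ok=d["z_map"]>0;m=masks(d)
k=ok&m["blue"]&(P[...,0]<.56)&(P[...,2]>.15);print(k.sum(),np.percentile(P[k],[2,50,98],axis=0) if k.any() else "")
```

```text
433 [[0.4519554  0.16228525 0.19254871]
 [0.52267192 0.18257294 0.22740699]
 [0.5320977  0.20890309 0.23150526]]
```

View pics/s2.png

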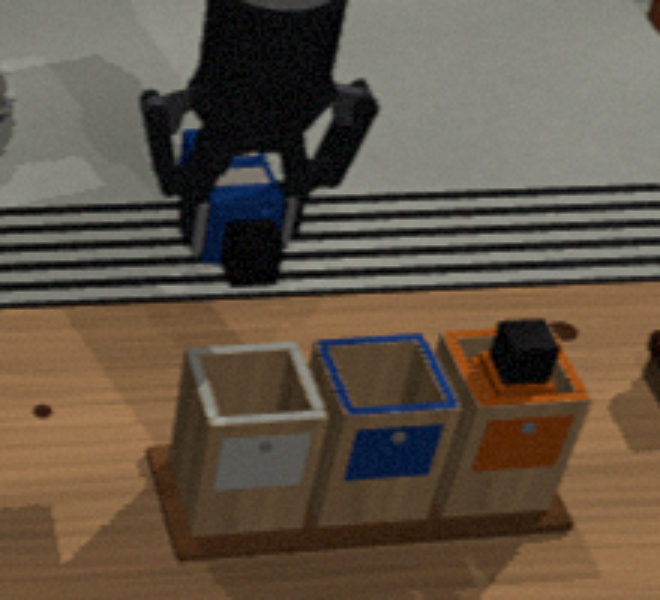

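Emit:
play_rows --pt "0 0 0.025 0 0.04" --pt "0 0 0.045 0 0.04" --pt "0 0 0.05 0 0.04" --pt "0.001 0 0.054 0 0.04" --pt "0.002 0 0.058 0 0.04" --pt "0.003 0 0.061 0 0.04" --pt "0.003 0 0.064 0 0.04" --pt "0.003 0 0.067 0 0.04"

```text
clock: 7.75
ee_pos: [0.5103, 0.1896, 0.1245]
orientation: [[-1.0, -0.03, 0.002], [-0.03, 1.0, 0.0], [-0.002, 0.0, -1.0]]
force: [-4.9, -1.0, 4.3]
grip_width: 0.537
gripper_force: 22.9
```

Emit:
play_rows --pt "0 0 0.003 0 0.04" --pt "-0.001 0 0.0065 0 0.04" --pt "-0.0015 0 0.01 0 0.04" --pt "-0.003 0 0.0135 0 0.04" --pt "-0.0045 0 0.0165 0 0.04" --pt "-0.006 0 0.019 0 0.04" --pt "-0.0085 0 0.0205 0 0.04" --pt "-0.011 0 0.022 0 0.04" --pt "-0.011 0 0.022 0 0.04"

```text
clock: 8.88
ee_pos: [0.5201, 0.1898, 0.0988]
orientation: [[-1.0, -0.031, -0.004], [-0.031, 1.0, -0.001], [0.004, -0.001, -1.0]]
force: [-6.6, -1.5, -0.9]
grip_width: 0.537
gripper_force: 22.6
```

Run:
```python
from cell import bot
import cv2
from h import *
d=bot.read_camera("scene");cv2.imwrite("pics/s3.png",cv2.resize(d["image"][60:260,330:550],None,fx=3,fy=3))
```

```text
(no output)
```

View pics/s3.png

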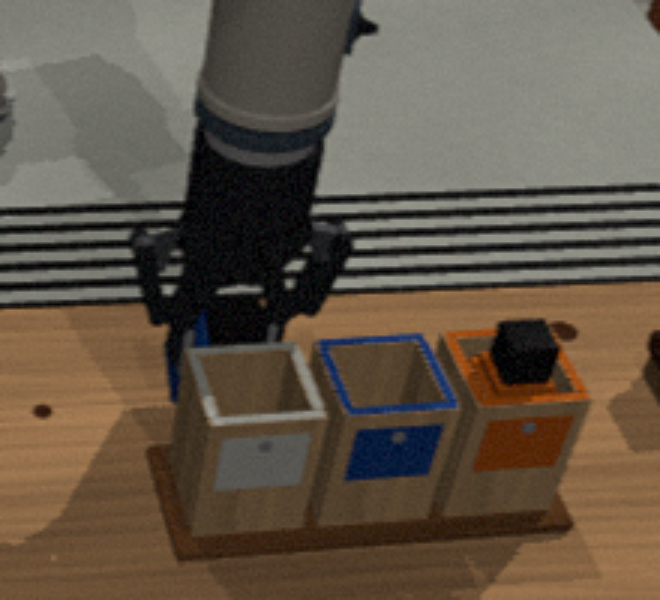

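Emit:
play_rows --pt "0.002 0 -0.01 0 0.04" --pt "0.01 0 -0.02 0 0.04" --pt "0.06 0 -0.02 0 0.04" --pt "0.08 0 -0.02 0 0.04" --pt "0.1 0 -0.02 0 0.04" --pt "0.1 0 -0.02 0 0.04" --pt "0.1 0 -0.02 0 0.04"

```text
clock: 9.8
ee_pos: [0.4219, 0.1871, 0.121]
orientation: [[-1.0, -0.031, 0.002], [-0.031, 1.0, 0.001], [-0.002, 0.0, -1.0]]
force: [-0.9, 0.3, -2.8]
grip_width: 0.535
gripper_force: 23.2
```

Run:
```python
from cell import bot
import cv2
from h import *
d=bot.read_camera("scene");cv2.imwrite("pics/s4.png",cv2.resize(d["image"][60:240,330:530],None,fx=3.5,fy=3.5))
P=cloud(d);ok=d["z_map"]>0;m=masks(d)
k=ok&m["blue"]&(P[...,0]<.53)&(P[...,2]>.05)&(P[...,2]<.2);q=P[k];print(k.sum(),np.percentile(q,[1,50,99],axis=0))
for a in np.arange(.05,.16,.01):
    b=q[(q[:,2]>a)&(q[:,2]<a+.01)]
    if len(b)>3: print(round(a,3),len(b),np.percentile(b[:,0],[10,50,95]).round(4))
```

```text
278 [[0.40181729 0.16153511 0.07550824]
 [0.437479   0.17364262 0.13891339]
 [0.44466914 0.208531   0.16330139]]
0.07 9 [0.4029 0.4049 0.4063]
0.08 9 [0.406  0.4076 0.4131]
0.09 12 [0.3988 0.4148 0.419 ]
0.1 22 [0.4199 0.4225 0.4259]
0.11 7 [0.4252 0.4279 0.4298]
0.12 21 [0.4323 0.4368 0.4397]
0.13 73 [0.4381 0.4411 0.4437]
0.14 88 [0.4314 0.4403 0.4442]
0.15 26 [0.4198 0.429  0.4369]
```

View pics/s4.png

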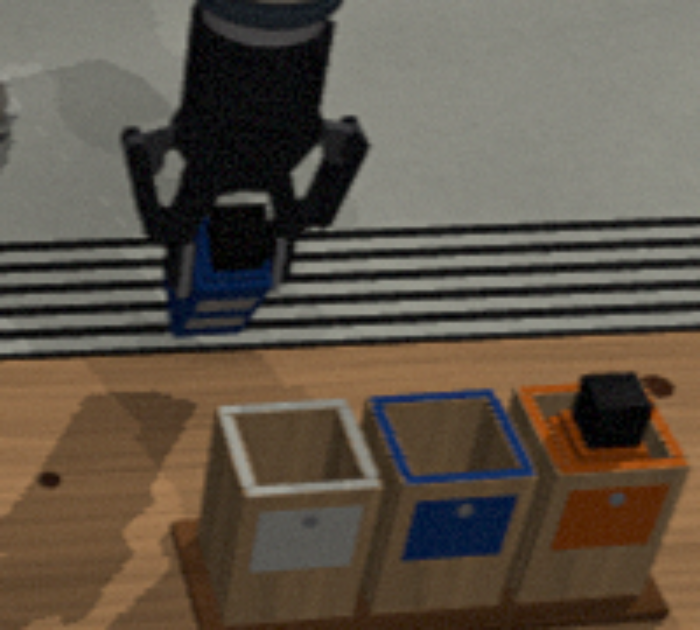

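The scene crop shows the bottle tilted about 59° from horizontal, cap up and front face towards the rack. I'll move it to open shelf, touch the base edge down, then swing it upright about that edge.

Emit:
play_rows --pt "0 -0.06 0 0 0.04" --pt "0 -0.12 0 0 0.04" --pt "-0.03 -0.173 0 0 0.04" --pt "-0.07 -0.173 0 0 0.04" --pt "-0.0947 -0.173 0 0 0.04" --pt "-0.0947 -0.173 0.01 0 0.04" --pt "-0.0947 -0.173 0.018 0 0.04" --pt "-0.0947 -0.173 0.022 0 0.04" --pt "-0.0947 -0.173 0.025 0 0.04" --pt "-0.0947 -0.173 0.025 0 0.04"

```text
clock: 11.1
ee_pos: [0.5209, 0.017, 0.0954]
orientation: [[-1.0, -0.031, 0.0], [-0.031, 1.0, -0.0], [-0.0, -0.0, -1.0]]
force: [-0.4, -0.2, -1.4]
grip_width: 0.533
gripper_force: 24.1
```

Run:
```python
import pickle
from cell import bot
from h import *
print(bot.observe()["force"])
d=pickle.load(open("top.pkl","rb"));P=cloud(d)
print([(r,P[r,320].round(3)) for r in (340,355,359,362,366)])
```

```text
[-0.39997276 -0.20811213 -1.39328374]
[(340, array([ 0.415, -0.022,  0.043])), (355, array([ 0.385, -0.022,  0.037])), (359, array([ 0.379, -0.022,  0.043])), (362, array([ 0.367, -0.023, -0.001])), (366, array([ 0.358, -0.023, -0.003]))]
```

Emit:
play_rows --pt "0.002 0 0.002 0 0.04" --pt "0.005 0 0.0018 0 0.04" --pt "0.008 0 0.0012 0 0.04" --pt "0.011 0 0.0008 0 0.04" --pt "0.0145 0 0.0006 0 0.04" --pt "0.018 0 0.0006 0 0.04"

```text
clock: 11.85
ee_pos: [0.5029, 0.0164, 0.0947]
orientation: [[-1.0, -0.031, 0.0], [-0.031, 1.0, 0.0], [-0.0, 0.0, -1.0]]
force: [0.5, 0.5, -1.3]
grip_width: 0.532
gripper_force: 24.1
```

```bash
cat >> h.py <<'E'
def tilt(d,xm=.53):
    P=cloud(d);k=(d["z_map"]>0)&masks(d)["blue"]&(P[...,0]<xm)&(P[...,1]<.1)&(P[...,2]>.045)&(P[...,2]<.17);q=P[k]
    for a in np.arange(.04,.17,.01):
        b=q[(q[:,2]>a)&(q[:,2]<a+.01)]
        if len(b)>3: print(round(a,3),len(b),np.percentile(b[:,0],[50,90]).round(4))
E
python3 - <<'E'
from cell import bot
from h import *
tilt(bot.read_camera("scene"))
E
```

```text
0.05 14 [0.4875 0.49  ]
0.07 12 [0.502  0.5047]
0.08 12 [0.5068 0.5081]
0.09 5 [0.5132 0.516 ]
0.1 24 [0.5208 0.5238]
0.11 121 [0.522  0.5246]
0.12 80 [0.5116 0.5244]
0.13 33 [0.4969 0.5081]
```

Emit:
play_rows --pt "0 0 0.002 0 0.04" --pt "0 0 0.003 0 0.04" --pt "0 0 0.004 0 0.04" --pt "0 0 0.004 0 0.04"

```text
clock: 12.4
ee_pos: [0.5033, 0.0164, 0.0913]
orientation: [[-1.0, -0.031, 0.0], [-0.031, 1.0, 0.0], [-0.0, 0.0, -1.0]]
force: [-0.6, 0.6, 2.5]
grip_width: 0.536
gripper_force: 24.7
```

Emit:
play_rows --pt "0.002 0 0.001 0 0.04" --pt "0.005 0 0.0008 0 0.04" --pt "0.008 0 0.0004 0 0.04" --pt "0.011 0 0 0 0.04" --pt "0.0145 0 -0.0002 0 0.04" --pt "0.018 0 -0.0002 0 0.04"

```text
clock: 13.15
ee_pos: [0.4852, 0.0158, 0.0913]
orientation: [[-1.0, -0.031, 0.001], [-0.031, 1.0, 0.0], [-0.001, -0.0, -1.0]]
force: [1.0, 0.1, 3.9]
grip_width: 0.537
gripper_force: 24.5
```

Run:
```python
from cell import bot
from h import *
tilt(bot.read_camera("scene"))
```

```text
0.04 9 [0.469  0.4703]
0.05 7 [0.4714 0.475 ]
0.06 5 [0.4796 0.481 ]
0.07 20 [0.4878 0.4898]
0.08 9 [0.493  0.4955]
0.09 13 [0.5004 0.5017]
0.1 76 [0.5042 0.5065]
0.11 102 [0.5031 0.5063]
0.12 53 [0.485  0.4986]
0.13 16 [0.4814 0.4891]
```

The base edge is sliding because friction on the shelf is low. I'll go back to the rim and tilt the bottle past 65°, where pressing down rights it.

Emit:
play_rows --pt "0 0 -0.02 0 0.04" --pt "0 0.06 -0.02 0 0.04" --pt "-0.005 0.12 -0.02 0 0.04" --pt "-0.0102 0.1739 -0.02 0 0.04" --pt "-0.0102 0.1739 -0.01 0 0.04" --pt "-0.025 0.1739 -0.008 0 0.04" --pt "-0.034 0.1739 -0.008 0 0.04" --pt "-0.038 0.1739 -0.008 0 0.04" --pt "-0.042 0.1739 -0.008 0 0.04" --pt "-0.046 0.1739 -0.008 0 0.04" --pt "-0.05 0.1739 -0.008 0 0.04" --pt "-0.05 0.1739 -0.008 0 0.04"

```text
clock: 14.7
ee_pos: [0.5277, 0.1908, 0.0978]
orientation: [[-1.0, -0.031, -0.006], [-0.031, 1.0, -0.001], [0.006, -0.001, -1.0]]
force: [-7.9, -1.1, -3.2]
grip_width: 0.532
gripper_force: 22.9
```

Emit:
play_rows --pt "-0.002 0 0.001 0 0.04" --pt "-0.003 0 0.001 0 0.04" --pt "-0.003 0 0.001 0 0.04" --pt "0.01 0 -0.01 0 0.04" --pt "0.04 0 -0.01 0 0.04" --pt "0.04 -0.05 -0.01 0 0.04" --pt "0.04 -0.11 -0.01 0 0.04" --pt "0.04 -0.17 -0.01 0 0.04" --pt "0.04 -0.17 -0.01 0 0.04"

```text
clock: 15.82
ee_pos: [0.495, 0.016, 0.1093]
orientation: [[-1.0, -0.024, 0.001], [-0.024, 1.0, -0.001], [-0.001, -0.001, -1.0]]
force: [-0.9, 1.0, -0.8]
grip_width: 0.532
gripper_force: 23.9
```

Run:
```python
from cell import bot
from h import *
tilt(bot.read_camera("scene"))
```

```text
0.05 11 [0.4878 0.4886]
0.06 51 [0.4908 0.4927]
0.07 13 [0.4944 0.4961]
0.08 17 [0.4978 0.4998]
0.09 46 [0.5016 0.5042]
0.1 12 [0.5057 0.5074]
0.11 37 [0.5091 0.5115]
0.12 80 [0.5118 0.5143]
0.13 151 [0.5096 0.5128]
0.14 42 [0.4896 0.5104]
0.15 5 [0.4921 0.5102]
```

Tilt is now about 70°. I'll press down and drag to finish uprighting it.

Emit:
play_rows --pt "0 0 0.008 0 0.04" --pt "0 0 0.013 0 0.04" --pt "0.002 0 0.0155 0 0.04" --pt "0.005 0 0.0165 0 0.04" --pt "0.008 0 0.017 0 0.04" --pt "0.012 0 0.0175 0 0.04" --pt "0.016 0 0.018 0 0.04" --pt "0.02 0 0.0187 0 0.04" --pt "0.024 0 0.0195 0 0.04" --pt "0.027 0 0.02 0 0.04" --pt "0.027 0 0.02 0 0.04"

```text
clock: 17.25
ee_pos: [0.4699, 0.0204, 0.0918]
orientation: [[-0.999, -0.033, 0.007], [-0.033, 0.999, 0.0], [-0.007, -0.0, -1.0]]
force: [1.0, -0.0, 8.7]
grip_width: 0.533
gripper_force: 26.7
```

Run:
```python
from cell import bot
from h import *
tilt(bot.read_camera("scene"))
```

```text
0.04 40 [0.4862 0.4887]
0.05 58 [0.4869 0.4886]
0.06 13 [0.4878 0.4903]
0.07 46 [0.4872 0.4889]
0.08 59 [0.4883 0.4903]
0.09 15 [0.4877 0.4894]
0.1 61 [0.4882 0.49  ]
0.11 101 [0.4887 0.4907]
0.12 164 [0.4833 0.4874]
0.13 6 [0.4773 0.4819]
```

Emit:
play_rows --pt "-0.001 0 -0.001 0 0.04" --pt "-0.001 0 -0.002 0 0.05" --pt "-0.001 0 -0.002 0 0.056" --pt "-0.001 0 -0.002 0 0.07" --pt "-0.001 0 -0.002 0 0.08" --pt "-0.001 0 -0.002 0 0.08" --pt "-0.001 0 -0.02 0 0.08" --pt "-0.001 0 -0.05 0 0.08" --pt "-0.001 0 -0.09 0 0.08" --pt "-0.001 0 -0.13 0 0.08" --pt "0.02 -0.1 -0.13 0 0.08" --pt "0.02 -0.16 -0.13 0 0.08"

```text
clock: 18.8
ee_pos: [0.455, -0.1056, 0.2215]
orientation: [[-0.999, -0.033, 0.004], [-0.033, 0.999, -0.001], [-0.004, -0.001, -1.0]]
force: [0.6, -0.3, 0.1]
grip_width: 0.937
gripper_force: 0.0
```

Run:
```python
from cell import bot
import pickle
from h import *
for n in("top","scene"):
    d=bot.read_camera(n);pickle.dump(d,open(n+"2.pkl","wb"));P=cloud(d)
    cv2.imwrite(f"pics/{n}5.png",d["image"][200:360,220:480] if n=="top" else d["image"][60:260,200:540])
    near=(d["z_map"]>0)&(abs(P[...,0]-.465)<.05)&(abs(P[...,1]-.02)<.05)
    for lo,hi in((.150,.16),(.116,.126),(.05,.16)):
        k=near&(P[...,2]>lo)&(P[...,2]<hi)
        if k.sum()>5:print(n,lo,k.sum(),cv2.minAreaRect((P[k][:,:2]*1000).astype(np.float32)),np.median(P[k][:,2]))
tilt(d)
```

```text
top 0.15 288 ((462.5852355957031, 20.220792770385742), (29.934804916381836, 28.217960357666016), 0.21590110659599304) 0.15535766046626653
top 0.116 255 ((462.54888916015625, 20.428674697875977), (45.677249908447266, 46.25909423828125), 2.8676235675811768) 0.12172576614474695
top 0.05 686 ((462.79132080078125, 20.130491256713867), (47.292198181152344, 45.43952178955078), 0.5277189612388611) 0.12794759551333293
scene 0.15 173 ((463.88287353515625, 18.059688568115234), (35.782684326171875, 29.454025268554688), 1.7226104736328125) 0.15485504336171352
scene 0.116 182 ((465.33270263671875, 18.30724334716797), (46.35971450805664, 47.06166458129883), 88.19625854492188) 0.12071456310175863
scene 0.05 1184 ((465.8406677246094, 18.580612182617188), (47.47627639770508, 48.6572265625), 88.95262145996094) 0.11262601192018493
0.04 36 [0.4867 0.488 ]
0.05 69 [0.4868 0.4887]
0.06 17 [0.4857 0.4881]
0.07 43 [0.4862 0.4885]
0.08 59 [0.4867 0.488 ]
0.09 17 [0.4863 0.4883]
0.1 59 [0.4857 0.4876]
0.11 110 [0.4854 0.4877]
0.12 162 [0.4802 0.4854]
0.13 7 [0.4585 0.4797]
```

View pics/scene5.png

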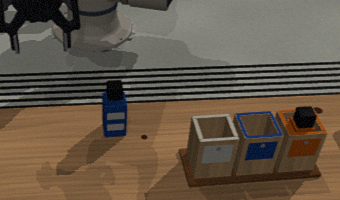

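The bottle stands free and upright at about (0.464, 0.019), well clear of the rack. Next I'll take it by the cap.

Emit:
play_rows --pt "-0.0136 0.06 0 0 0.08" --pt "-0.0136 0.11 0 0 0.08" --pt "-0.0136 0.1247 0 0 0.08" --pt "-0.0136 0.1247 0.03 0 0.08" --pt "-0.0136 0.1247 0.06 0 0.08" --pt "-0.0136 0.1247 0.08 0 0.08" --pt "-0.0136 0.1247 0.0915 0 0.08" --pt "-0.0136 0.1247 0.0915 0 0.06" --pt "-0.0136 0.1247 0.0915 0 0.02" --pt "-0.0136 0.1247 0.0915 0 0.02" --pt "-0.0136 0.1247 0.0915 0 0.02" --pt "-0.0136 0.1247 0.0915 0 0.02" --newtons 35

```text
clock: 20.4
ee_pos: [0.4653, 0.0203, 0.1287]
orientation: [[-1.0, -0.031, 0.003], [-0.031, 1.0, -0.0], [-0.003, -0.0, -1.0]]
force: [0.5, -0.5, 6.9]
grip_width: 0.345
gripper_force: 36.9
```

Emit:
play_rows --pt "0 0 0 0 0.02" --pt "0 0 0 0 0.02" --pt "0 0 0 0 0.02"

```text
clock: 20.78
ee_pos: [0.4653, 0.0203, 0.1287]
orientation: [[-1.0, -0.03, 0.003], [-0.03, 1.0, -0.0], [-0.003, -0.0, -1.0]]
force: [0.8, 0.6, 6.2]
grip_width: 0.339
gripper_force: 36.9
```

Emit:
play_rows --pt "0 0 -0.02 0 0.02" --pt "0 0 -0.06 0 0.02" --pt "0 0 -0.1 0 0.02" --pt "0 0 -0.13 0 0.02" --pt "-0.02 0.04 -0.13 0 0.02" --pt "-0.04 0.09 -0.13 0 0.02" --pt "-0.07 0.14 -0.13 0 0.02" --pt "-0.1 0.19 -0.13 0 0.02" --pt "-0.118 0.23 -0.13 0 0.02" --pt "-0.1267 0.2508 -0.13 0 0.02" --pt "-0.1267 0.2508 -0.13 0 0.02" --pt "-0.1267 0.2508 -0.13 0 0.02"

```text
clock: 22.28
ee_pos: [0.5835, 0.2743, 0.2575]
orientation: [[-1.0, -0.03, -0.0], [-0.03, 1.0, -0.001], [0.001, -0.001, -1.0]]
force: [0.3, -0.1, -2.0]
grip_width: 0.344
gripper_force: 36.1
```

Run:
```python
from cell import bot
from h import *
d=bot.read_camera("scene");P=cloud(d);m=masks(d);ok=d["z_map"]>0
cv2.imwrite("pics/s6.png",cv2.resize(d["image"][40:240,380:560],None,fx=3,fy=3))
near=ok&(abs(P[...,0]-.58)<.06)&(abs(P[...,1]-.275)<.05)
for lo,hi in((.16,.19),(.19,.22),(.22,.246),(.165,.246)):
    k=near&m["blue"]&(P[...,2]>lo)&(P[...,2]<hi);q=P[k]
    print(lo,k.sum(),np.percentile(q,[3,50,97],axis=0).round(4).tolist(),cv2.minAreaRect((q[:,:2]*1000).astype(np.float32)))
k=near&m["blue"]&(P[...,2]>.135)&(P[...,2]<.15);print("rim",k.sum(),cv2.minAreaRect((P[k][:,:2]*1000).astype(np.float32)))
w=bot.read_camera("wrist");cv2.imwrite("pics/w6.png",w["image"])
print(bot.observe()["ee_pos"])
```

```text
0.16 215 [[0.5749, 0.2491, 0.1705], [0.6038, 0.2671, 0.1794], [0.6066, 0.2932, 0.1885]] ((596.7263793945312, 263.49310302734375), (57.19725036621094, 30.375112533569336), 53.94490432739258)
0.19 227 [[0.5728, 0.249, 0.1912], [0.604, 0.2565, 0.2089], [0.6068, 0.2933, 0.2185]] ((597.2050170898438, 263.2698059082031), (56.44279479980469, 30.72756576538086), 53.807281494140625)
0.22 261 [[0.5727, 0.249, 0.2214], [0.6037, 0.2596, 0.2372], [0.6064, 0.293, 0.2454]] ((597.3683471679688, 263.8621520996094), (57.03156661987305, 29.31788444519043), 55.499725341796875)
0.165 703 [[0.5728, 0.2491, 0.1722], [0.6038, 0.2615, 0.2105], [0.6067, 0.2932, 0.2444]] ((597.0843505859375, 263.40435791015625), (57.4750862121582, 31.058391571044922), 53.94490432739258)
rim 162 ((583.7315673828125, 273.3829345703125), (73.5271224975586, 69.79711151123047), 0.6223315000534058)
[0.58350802 0.273917   0.25788713]
```

View pics/s6.png

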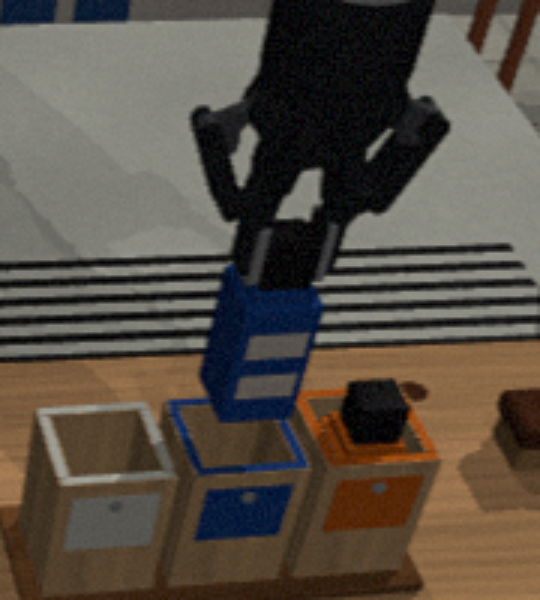

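The bottle hangs vertically over the blue bay, within 1–2 mm of its centre. I'll lower it.

Emit:
play_rows --pt "-0.0005 0.0012 0 0 0.02" --pt "-0.0005 0.0012 0.012 0 0.02" --pt "-0.0005 0.0012 0.024 0 0.02" --pt "-0.0005 0.0012 0.036 0 0.02" --pt "-0.0005 0.0012 0.048 0 0.02" --pt "-0.0005 0.0012 0.06 0 0.02" --pt "-0.0005 0.0012 0.072 0 0.02" --pt "-0.0005 0.0012 0.084 0 0.02" --pt "-0.0005 0.0012 0.094 0 0.02" --pt "-0.0005 0.0012 0.102 0 0.02" --pt "-0.0005 0.0012 0.108 0 0.02" --pt "-0.0005 0.0012 0.108 0 0.02"

```text
clock: 23.88
ee_pos: [0.5839, 0.276, 0.1488]
orientation: [[-1.0, -0.031, -0.001], [-0.031, 1.0, -0.0], [0.001, -0.0, -1.0]]
force: [-0.8, 0.1, -3.0]
grip_width: 0.347
gripper_force: 36.2
```

Emit:
play_rows --pt "0 0 0.003 0 0.02" --pt "0 0 0.006 0 0.02" --pt "0 0 0.008 0 0.02" --pt "0 0 0.009 0 0.02" --pt "0 0 0.009 0 0.02"

```text
clock: 24.5
ee_pos: [0.5842, 0.2762, 0.1408]
orientation: [[-1.0, -0.031, 0.001], [-0.031, 1.0, 0.0], [-0.001, 0.0, -1.0]]
force: [-0.7, -0.4, -0.3]
grip_width: 0.344
gripper_force: 36.4
```

Emit:
play_rows --pt "0 0 0.001 0 0.02" --pt "0 0 0.002 0 0.02" --pt "0 0 0.002 0 0.02"

```text
clock: 24.88
ee_pos: [0.5843, 0.2762, 0.1408]
orientation: [[-1.0, -0.031, 0.002], [-0.031, 1.0, 0.001], [-0.002, 0.001, -1.0]]
force: [-4.3, -1.6, 8.0]
grip_width: 0.346
gripper_force: 37.4
```

Firm floor contact: the upward force is 8 N and the height has stopped changing. I'll ease off, open the fingers and withdraw.

Emit:
play_rows --pt "0 0 0.001 0 0.02" --pt "0 0 0.0005 0 0.035" --pt "0 0 0.0005 0 0.045" --pt "0 0 0.0005 0 0.05" --pt "0 0 0.0005 0 0.05" --pt "0 0 -0.01 0 0.05" --pt "0 0 -0.03 0 0.05" --pt "0 0 -0.07 0 0.05" --pt "0 0 -0.12 0 0.05" --pt "0.06 -0.05 -0.12 0 0.05" --pt "0.12 -0.09 -0.12 0 0.05" --pt "0.12 -0.09 -0.12 0 0.05"

```text
clock: 26.38
ee_pos: [0.4652, 0.1818, 0.2616]
orientation: [[-1.0, -0.031, 0.004], [-0.031, 1.0, 0.002], [-0.004, 0.002, -1.0]]
force: [0.8, -0.2, -0.4]
grip_width: 0.586
gripper_force: 0.0
```

Run:
```python
from cell import bot
from h import *
d=bot.read_camera("scene");P=cloud(d);ok=d["z_map"]>0
for y in(.2745,.3565):
    k=ok&(abs(P[...,0]-.582)<.03)&(abs(P[...,1]-y)<.03)&(P[...,2]>.15);q=P[k];print(k.sum(),np.percentile(q,[3,50,97],axis=0).round(4).tolist())
cv2.imwrite("pics/s7.png",d["image"]);print(bot.observe()["force"],bot.observe()["clock"])
```

```text
330 [[0.5702, 0.259, 0.1513], [0.5908, 0.2714, 0.1654], [0.5994, 0.2875, 0.1686]]
328 [[0.5705, 0.3407, 0.1508], [0.5901, 0.3527, 0.1652], [0.5995, 0.3697, 0.1686]]
[2.35710982 0.84146065 0.72678475] 26.425
```

View pics/s7.png

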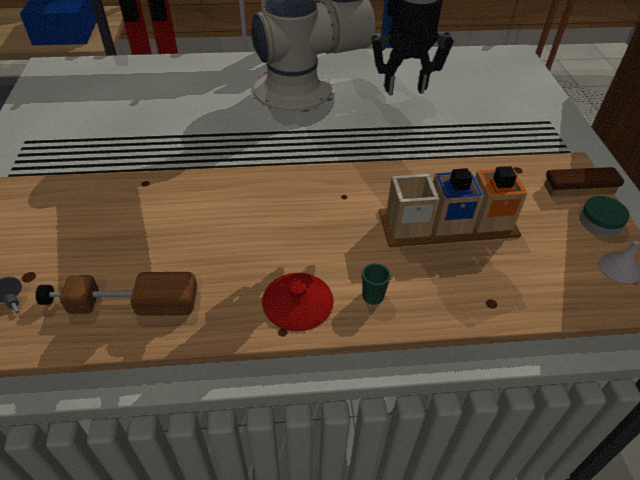

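The picture shows the blue bottle's cap at (460,178) in the blue bay. Its top is level with the orange bottle's at z = 0.168. The bystanders haven't moved and the gripper is clear.

```bash
python3 -c "
from cell import bot
print(bot.close_job())"
```

```text
the job is handed in; nothing more can be done
None
```

The blue bottle stood free on the open shelf, then went upright into the blue bay, resting on its floor and released; the job was handed in at about 26 s, with the other objects in place; on the way I tilted it upright by pressing its cap against the white bay's rim.

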